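# Refit the volume dial of a desktop controller and hold it in

## Task

The big metal volume dial of the desktop audio controller was pulled off for cleaning. Fold the controller's clear dust cover right back to its stop and leave it so, then put the dial on the splined spindle, turn it until the splines mesh and slide it fully home. Press it all the way down against its push switch and finish while still holding it down; leave the other things on the desk where they are.

Things in the scene. Friction and masses are not known exactly. Their poses are not given: they have to be found in the camera images.
- console: Desktop audio controller, fixed: 204 mm deep (x), 212 wide (y), 68 high, dark wooden cheeks, metal deck plate 22 mm above the desk with small keys, a 68 mm high meter bridge from 79 to 121 mm behind the origin. Origin: on the desk under its middle; x to its back (away from the robot), y to its left, z up. Front edge 82 mm before the origin, spindle axis 30 mm before it, mid-width.
- cover_hinge (a point): Middle of the cover's hinge axis, which runs along the controller's y: 80 mm behind the console's origin, 70 mm above the desk.
- cover (a joint): Angle of the clear flat dust cover (184 mm wide, 4 thick, reaching 138 mm from the hinge): 0 = shut, level over the deck; it grows as the front edge swings up and back; stop at 1.92 rad (110 degrees, past upright, leaning away). Stiff hinge: it stays where it is left; about 1 to 1.5 N at the handle moves it. Starts shut or up to 0.3 rad raised.
- cover_bar (a point): Middle of the bar of the cover's steel bow handle: a round bar 10 mm thick along the controller's y, legs 110 mm apart; 180 mm from the hinge axis in the cover's plane, 37 mm clear ahead of the panel's edge. Fingers can straddle it from above, and the bar turns between them as the cover swings. Orientation: x in the cover's plane from bar to hinge.
- spindle_seat (a point): Seat of the steel spindle: centre of the top of its flange (32 mm across), where the dial's underside rests when home; 31 mm above the desk with the switch out. z up; x through one of the 6 splines (4 mm wide, 24 mm across tips, up to 11.5 mm above the seat; a round nose, 16 mm across, goes on to 16.5 mm). A dial not meshed stops about 9 mm above the seat.
- spindle_push (a joint): Travel of the spindle's push switch: 0 = out, 0.005 m = fully down. The spring needs about 4.5 N to start and 9 N at the bottom, and pushes back out when released.
- spindle (a joint): Turn of the spindle about its vertical axis (rad), at a chance angle at the start; it turns with a drag of 0.14 N m, more than an unmeshed dial pressed on lightly will drag round.
- dial: Knurled aluminium cylinder, 46 mm across, 34 high, about 90 g, upright on the desk. Origin: centre of underside; z up; x to the dark finger dimple on top. Socket below, 17 mm deep, with 6 ribs 4 mm wide, 19 across inside; a gap is under the dimple. Meshes when its yaw and spindle_seat's differ by a multiple of 60 degrees, within 6. Grip with the fingertips 8 mm or more above its underside.
- tape_roll: Roll of dark tape lying flat, 58 mm across, 19 mm high; a bystander. Origin under its middle.
- screw_tin: Round tin of screws, white with a label, 54 mm across, 23 mm high; a bystander. Origin under its middle.
- mouse: Black computer mouse, 125x68x42 mm, right of the controller; a bystander. Origin under its middle.
- earbud_case: Grey earbud case, 23x60x45 mm, behind the controller; a bystander. Origin under its middle.
- precision_driver: Small screwdriver lying at the right front, 153 mm long, 11 mm thick; a bystander. Origin under its middle.
Mind the look-alikes: they are no part of the job. Several things have the shape of the dial; the one meant has the colours described above.

How it is judged:
By the outcome, as a careful person would: the job done as asked, in the order asked, and still so for the second after the job is handed in, while the arm keeps its last pose, push and grip.
It also fails if it takes over 64 s, if anything falls off the work surface, if the arm or the gripper's body presses on something with over 40 N, if the wrist force passes 120 N, or if a joint passes its speed limit or range.

## Robot

A 6-joint arm with a two-finger parallel gripper is mounted at the origin on a cart in front of the work surface, level with it; the furniture and walls round the work are solid. World frame = base frame: x ahead of the robot, y to its left, z up, the work surface at z = 0. Lengths are in m, angles in rad, forces in N, time in s.
With the tool pointing down it reaches from about 0.25 to 0.725 m from the base axis. Payload 4 kg.
Tool frame: the origin (TCP) lies midway between the tips of the shut fingers; the grasp point (between the pads) lies 19 mm behind it; z points along the fingers, y is the line along which they close (so a half turn about z gives the same grasp; the last joint's range is limited). The gripper opens to 85 mm and grips with 20 to 120 N. Pads are 22 mm wide; open, the fingers measure 114 mm over their backs; the gripper's body (76 mm by 85 mm) begins 54 mm behind the grasp point. The pads swing forward as they close: fully open they stand 13 mm farther back than shut.
Start: joints at [1.118, 0.241, 0.005, 1.335, 0, 1.571], TCP at [0.219, 0.45, 0.231] pointing down, gripper open.
Joint ranges: [-2.72, 2.72], [-1.05, 1.87], [-1.09, 1.28], [-1.99, 2.15], [-1.42, 1.44], [-3.14, 3.14]. Speed limits (rad/s): [2.79, 2.79, 3.14, 3.14, 3.14, 3.14].

## Interface

Orientations are given as a unit quaternion [x, y, z, w].
In Python, from workcell import monitor, vision, job gives the robot as it stands.
- The arm moves only by the tool move_arm, never from a script. Its argument "moves" is a list that holds one entry, the list of rows, each a list of 5 numbers: the shift along the world's x, y, z in m, then the turn about the world's z in degrees, then the opening in per cent of the stroke, from 0 (shut) to 100 (fully open). In form: [[[x, y, z, turn, gripper], ...]]. A call has 1 to 5 rows; each row is the pose to reach, as a shift and turn from the pose commanded when the call began; what a row does not reach only later rows make up. A row lasts 1/8 s, in which the tool goes at most 62.5 mm and 10.7 degrees, less where a joint would pass 70% of its speed; a pose out of reach is approached as far as the arm can. A call with a gripper value outside its range is refused whole. The fingers move at their own pace and stop on an object; the grip force is fixed at half the most. Time passes only in rows, so rows that repeat a pose let the fingers close. It gives the time, the measured TCP pose, the force, the opening and the grip force at its end, in the units of the state.
- monitor.get_obs(): the state, without advancing time (a new reading comes with each control period).
- vision.camera(name): name is "side" or "top"; returns a dict with "color" (400x640x3 uint8, red, green, blue), "camera_matrix" (3x3 intrinsics, pixels), "k1" (the pictures are not rectified: a ray, as slopes to the right and down, at radius r is drawn at 1 + k1 r^2 times it, then the intrinsics apply), "eye" and "attitude" of the camera in the world. Camera axes: x right, y up, looking along -z (the intrinsics and any distortion apply to the point x, -y, -z); pixel columns grow to the right and rows downward; lengths in m; the calibration is good to about 2 mm. A picture is of the moment at which its call begins. There is no depth.
- job.job_done(): hands the job in; it is judged then, once.
The state is a dict: "clock": time; "joint_pos": joint angles; "joint_vel": joint speeds; "tau": joint torques, N m; "eef_pos": TCP position; "tool_rot": TCP orientation; "ft_force": force on the tool from outside, world axes, zero at the start; "ft_torque": the same for the moment, N m; "grip_width": finger opening in m; "grasp_force": force on a finger pad.
Only numpy, scipy, OpenCV 4.12 (cv2) and the standard library are available. Lean on these libraries where they do the work, as an engineer would, in place of code of your own. Each camera call takes 0.05 s, during which the arm holds its last target. There are 200 camera calls.

## Working session

There is one attempt and no reset: what is moved stays moved. The work goes in short steps, Python scripts to look and compute and a tool call to move; the robot and the scene stay as the last step left them, time stands still between calls to the robot, and variables do not carry over. Pictures are saved under pics/ and viewed, at most 10 in all, crops included, and the job is handed in when it is done.

Besides the shell and the picture viewer there is one more tool, called after "Emit:" as a command line: name --argument value ..., lists and objects as JSON in quotes. move_arm: Moves the arm, as the interface text tells. Its arguments: {"type":"object","properties":{"moves":{"type":"array","items":{"type":"array","items":{"type":"array","items":{"type":"number"}}}}},"required":["moves"]}

```bash
mkdir -p pics; ls; cat > h.py <<'E'
import numpy as np, cv2
from scipy.spatial.transform import Rotation as R
from workcell import monitor, vision, job
def cam(n):
    c=vision.camera(n); return c
def rot(c):
    a=np.array(c["attitude"],float)
    return a if a.shape==(3,3) else R.from_quat(a).as_matrix()
def ray(c,u,v):
    K=np.array(c["camera_matrix"]);k=c["k1"]
    d=np.array([(u-K[0,2])/K[0,0],(v-K[1,2])/K[1,1]]);s=d.copy()
    for _ in range(20): s=d/(1+k*(s@s))
    return np.array(c["eye"]),rot(c)@np.array([s[0],-s[1],-1])
def onz(c,u,v,z):
    e,d=ray(c,u,v); return e+d*(z-e[2])/d[2]
def proj(c,p):
    K=np.array(c["camera_matrix"]);q=rot(c).T@(np.array(p)-np.array(c["eye"]))
    s=np.array([q[0],-q[1]])/-q[2]; s=s*(1+c["k1"]*(s@s))
    return np.array([K[0,0]*s[0]+K[0,2],K[1,1]*s[1]+K[1,2]])
def tri(c1,p1,c2,p2):
    A=np.zeros((3,3));b=np.zeros(3)
    for c,p in((c1,p1),(c2,p2)):
        e,d=ray(c,*p);d/=np.linalg.norm(d);M=np.eye(3)-np.outer(d,d);A+=M;b+=M@e
    return np.linalg.solve(A,b)
def save(n,img): cv2.imwrite(f"pics/{n}.png",img[:,:,::-1])
E
python3 - <<'E'
from h import *
for n in("top","side"):
    c=cam(n); save(n+"0",c["color"]); print(n,c["eye"],c["attitude"],c["camera_matrix"],c["k1"])
print(monitor.get_obs())
E
```

```text
pics
top [0.36380734 0.02034331 1.36987678] [-0.05929803  0.06418741  0.70596639 -0.70283367] [[491.31865886   0.         319.60597668]
 [  0.         491.31865886 197.05329383]
 [  0.           0.           1.        ]] -0.1222252217175731
side [ 0.30603245 -0.87854591  0.55438172] [ 0.50789789 -0.07011    -0.13304834  0.84818775] [[404.33446942   0.         327.00736165]
 [  0.         404.33446942 200.67520639]
 [  0.           0.           1.        ]] -0.01045218787319963
{'clock': 0.1, 'joint_pos': array([1.11798491e+00, 2.41349173e-01, 3.86088673e-03, 1.33519756e+00,
       6.81576631e-06, 1.57079813e+00]), 'joint_vel': array([-0.00115681, -0.00210348,  0.00320387,  0.0004293 , -0.00176243,
       -0.00033182]), 'tau': array([-8.92791991e-05, -3.73137510e+01,  2.53010541e+01,  1.08755412e-02,
       -7.89385155e-06, -7.45667847e-06]), 'eef_pos': array([0.2184991 , 0.44910415, 0.23049696]), 'tool_rot': array([ 2.24477200e-01,  9.74478883e-01, -9.19885551e-04, -2.15396667e-04]), 'ft_force': array([-0.68405665,  0.15939073, -0.11097922]), 'ft_torque': array([ 0.01769207, -0.00512713,  0.07723442]), 'grasp_force': 0.0, 'grip_width': 0.08507199977509948}
```

View pics/top0.png

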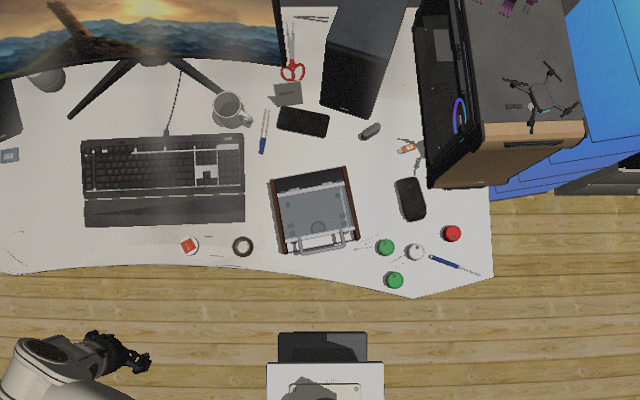

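View pics/side0.png

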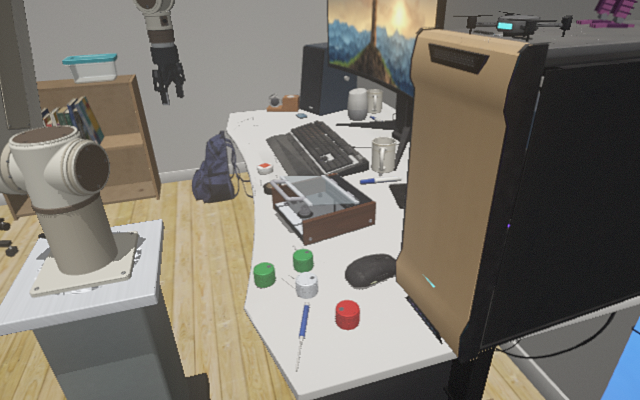

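Top view, candidates for the dial: silver (415,252), green (385,247), green (395,280), red (452,233). I choose the silver one. The console is at about (315,212), with the handle bar at about (318,243).

```bash
python3 - <<'E'
from h import *
c=cam("top");s=cam("side")
a=cv2.resize(c["color"][165:270,262:442],None,fx=4,fy=4,interpolation=cv2.INTER_CUBIC)
save("crop1",a)
for n,p in dict(dial=(415,251),bar=(318,243)).items():
    print(n,onz(c,*p,0.034 if n=="dial" else .08))
print("console corners z.022", [onz(c,u,v,.068) for u,v in((271,181),(349,167),(359,237),(285,253))])
b=cv2.resize(s["color"][165:310,255:375],None,fx=4,fy=4,interpolation=cv2.INTER_CUBIC)
save("crop2",b)
E
```

```text
dial [ 0.44931026 -0.24906198  0.034     ]
bar [0.4691821  0.01564496 0.08      ]
console corners z.022 [array([0.63844204, 0.14214642, 0.068     ]), array([ 0.67659895, -0.06975673,  0.068     ]), array([ 0.4855425 , -0.09345742,  0.068     ]), array([0.4440214 , 0.10291856, 0.068     ])]
```

View pics/crop1.png

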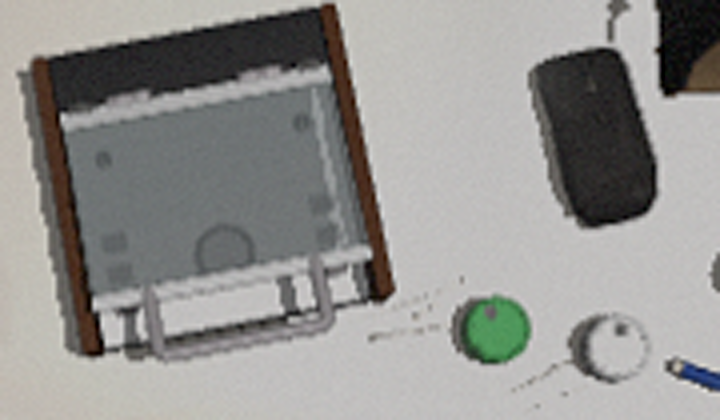

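View pics/crop2.png

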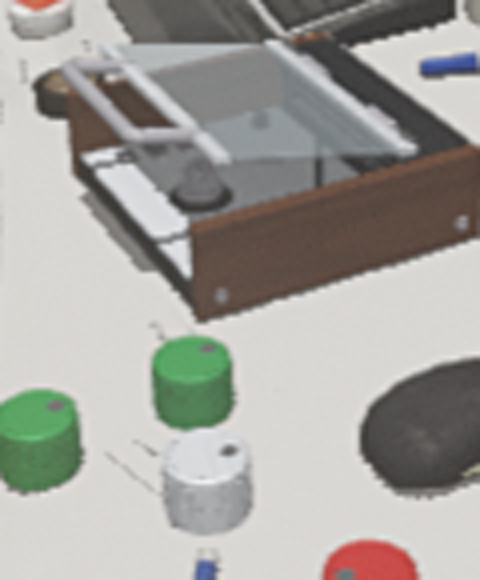

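Crop 1 shows the silver dial with a dark dimple at (621,329), the bar from (155,352) to (328,322), and the spindle under the cover at about (225,250). Crop 2 shows the bar ends at (75,65) and (130,135), and the spindle nose at about (198,175). The silver cylinder is the right dial.

```bash
cat >> h.py <<'E'
t1=lambda x,y:(262+x/4-.375,165+y/4-.375)
s1=lambda x,y:(255+x/4-.375,165+y/4-.375)
def dial(c,box=(395,235,440,270)):
    x0,y0,x1,y1=box;im=c["color"][y0:y1,x0:x1];hsv=cv2.cvtColor(im,cv2.COLOR_RGB2HSV)
    return im,hsv
E
python3 - <<'E'
from h import *
c=cam("top");s=cam("side")
L=tri(c,t1(155,352),s,s1(75,65));Rr=tri(c,t1(328,322),s,s1(130,135));print("bar",L,Rr,(L+Rr)/2,np.linalg.norm(L-Rr))
d=L-Rr;print("yaw bar",np.degrees(np.arctan2(-d[0],d[1])))
for a,b in(((40,60),(92,352)),((330,8),(385,295))):
    p=onz(c,*t1(*a),.068);q=onz(c,*t1(*b),.068);e=p-q;print("cheek",p,q,np.linalg.norm(e),np.degrees(np.arctan2(e[1],e[0])))
print("spindle",tri(c,t1(225,245),s,s1(198,170)))
# front bottom right corner
print("front right bottom",onz(s,*s1(202,320),0), onz(c,*t1(100,355),.0))
print("dial top ctr",onz(c,*t1(616,346),.034),"dimple",onz(c,*t1(621,329),.034), "tri",tri(c,t1(616,346),s,s1(206,455)),tri(c,t1(621,329),s,s1(229,451)))
print("side only", onz(s,*s1(206,455),.034),onz(s,*s1(229,451),.034))
E
```

```text
bar [0.44427524 0.06073796 0.10880099] [ 0.45962065 -0.0496827   0.11129642] [0.45194794 0.00552763 0.11004871] 0.11150978393313753
yaw bar 7.911850299193089
cheek [0.64224124 0.14049944 0.068     ] [0.44501363 0.10391553 0.068     ] 0.20059190652361075 10.508408599271863
cheek [ 0.67768308 -0.05647959  0.068     ] [ 0.48189726 -0.09039847  0.068     ] 0.19870223651421343 9.828641061495324
spindle [0.51608029 0.01607256 0.04303651]
front right bottom [ 0.48685246 -0.08922762  0.        ] [0.44715793 0.10270552 0.        ]
dial top ctr [ 0.44895247 -0.25077398  0.034     ] dimple [ 0.46051685 -0.25462143  0.034     ] tri [ 0.44869529 -0.25110092  0.03207727] [ 0.45998027 -0.25445805  0.03435014]
side only [ 0.44778441 -0.25339723  0.034     ] [ 0.45956047 -0.25402142  0.034     ]
```

Everything agrees: the bar is 179 mm from the hinge, the cover angle is about 0.22 rad, the yaw is about 10°, and the spindle is at (0.516, 0.016). Going to the bar.

Emit:
move_arm --moves '[[[0.023,-0.045,0,-10,35],[0.046,-0.09,0,-20,35],[0.07,-0.135,0,-30,35],[0.095,-0.18,0,-40,35],[0.12,-0.225,0,-50,35]]]'

```text
clock: 0.92
eef_pos: [0.3393, 0.2232, 0.2315]
tool_rot: [0.617, 0.787, 0.0, 0.0]
ft_force: [-0.3, 0.4, -0.6]
grip_width: 0.0297
grasp_force: 0.0
```

Emit:
move_arm --moves '[[[0.023,-0.045,0,-4,35],[0.046,-0.09,0,-4,35],[0.07,-0.135,0,-4,35],[0.095,-0.18,0,-4,35],[0.114,-0.218,-0.06,-4,35]]]'

```text
clock: 1.55
eef_pos: [0.4546, 0.0104, 0.1832]
tool_rot: [0.643, 0.766, 0.004, 0.004]
ft_force: [1.2, 0.5, -0.3]
grip_width: 0.0297
grasp_force: 0.0
```

```bash
python3 - <<'E'
from h import *
s=cam("side");c=cam("top");o=monitor.get_obs();print(o["eef_pos"],o["tool_rot"],o["grip_width"])
a=cv2.resize(s["color"][120:240,230:380],None,fx=4,fy=4,interpolation=cv2.INTER_CUBIC)
save("b1",a)
print([proj(s,p) for p in(o["eef_pos"],[.452,.0055,.11])])
E
```

```text
[0.44780862 0.00941429 0.17583762] [ 0.64429954  0.76476268 -0.00297372 -0.00270117] 0.029957869756479516
[array([275.78874096, 164.15394225]), array([279.81585932, 189.26131309])]
```

View pics/b1.png

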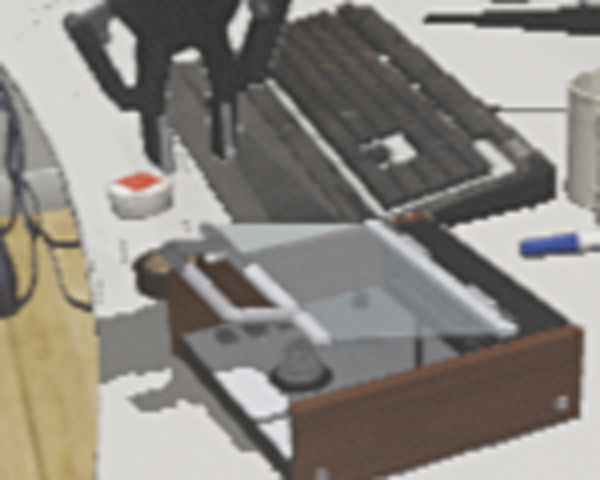

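The view shows the fingers at (160,165) and (222,155), above and in line with the bar, mid about (212,293). Lowering and closing.

Emit:
move_arm --moves '[[[0.001,0,-0.04,0,35],[0.001,0,-0.08,0,35],[0.001,0,-0.08,0,35]]]'

```text
clock: 2.02
eef_pos: [0.4481, 0.0127, 0.0984]
tool_rot: [0.642, 0.767, -0.002, -0.003]
ft_force: [-0.7, -0.1, -0.2]
grip_width: 0.0296
grasp_force: 0.0
```

Emit:
move_arm --moves '[[[0,0,0,0,5],[0,0,0,0,5],[0,0,0,0,5],[0,0,0,0,5]]]'

```text
clock: 2.52
eef_pos: [0.449, 0.0123, 0.1014]
tool_rot: [0.642, 0.767, -0.001, -0.001]
ft_force: [-6.4, -1.3, -0.5]
grip_width: 0.0076
grasp_force: 58.6
```

The width reads 7.6 mm on a 10 mm bar, so the tips caught only its upper part. Regripping lower.

Emit:
move_arm --moves '[[[0,-0.003,0,0,35],[0,-0.005,0,0,35],[0.001,-0.005,-0.01,0,35],[0.001,-0.005,-0.021,0,35],[0.001,-0.005,-0.021,0,35]]]'

```text
clock: 3.15
eef_pos: [0.4507, 0.0073, 0.0779]
tool_rot: [0.642, 0.766, -0.001, -0.001]
ft_force: [-1.4, -0.4, -0.4]
grip_width: 0.0302
grasp_force: 0.0
```

Emit:
move_arm --moves '[[[0,0,0,0,5],[0,0,0,0,5],[0,0,0,0,5],[0,0,0,0,5]]]'

```text
clock: 3.65
eef_pos: [0.4499, 0.0071, 0.0787]
tool_rot: [0.642, 0.766, -0.001, -0.001]
ft_force: [-5.5, -1.8, -0.2]
grip_width: 0.0085
grasp_force: 58.3
```

```bash
python3 - <<'E'
from h import *
o=monitor.get_obs();p=o["eef_pos"];print(p,o["grip_width"],o["ft_force"])
E
```

```text
[0.44991427 0.00707171 0.07868363] 0.008466824985930665 [-5.54105988 -1.80066158 -0.21402203]
```

Emit:
move_arm --moves '[[[0.003,0.0005,0.016,0,5],[0.008,0.0015,0.032,0,5],[0.015,0.0025,0.049,0,5],[0.024,0.004,0.064,0,5],[0.024,0.004,0.064,0,5]]]'

```text
clock: 4.28
eef_pos: [0.4776, 0.0122, 0.1447]
tool_rot: [0.642, 0.767, 0.002, 0.001]
ft_force: [-0.8, 2.2, 1.3]
grip_width: 0.0083
grasp_force: 58.5
```

Emit:
move_arm --moves '[[[0.021,0.004,0.029,0,5],[0.048,0.009,0.052,0,5],[0.079,0.014,0.07,0,5],[0.112,0.02,0.082,0,5],[0.112,0.02,0.082,0,5]]]'

```text
clock: 4.9
eef_pos: [0.589, 0.0331, 0.2222]
tool_rot: [0.642, 0.767, -0.0, -0.002]
ft_force: [0.1, 5.0, -7.8]
grip_width: 0.0078
grasp_force: 59.7
```

Emit:
move_arm --moves '[[[0.018,0.003,0.003,0,5],[0.035,0.006,0.004,0,5],[0.062,0.011,0.003,0,5],[0.079,0.014,0,0,5],[0.079,0.014,0,0,5]]]'

```text
clock: 5.52
eef_pos: [0.6662, 0.0476, 0.222]
tool_rot: [0.642, 0.767, -0.0, -0.003]
ft_force: [-2.7, 6.4, -5.3]
grip_width: 0.0079
grasp_force: 59.5
```

```bash
python3 - <<'E'
from h import *
o=monitor.get_obs();p=o["eef_pos"];print(p,o["grip_width"],o["ft_force"],o["ft_torque"])
s=cam("side")
save("b2",cv2.resize(s["color"][60:240,230:430],None,fx=3,fy=3,interpolation=cv2.INTER_CUBIC))
E
```

```text
[0.66620762 0.04759982 0.22201857] 0.007892170437191672 [-2.69556416  6.43106771 -5.27041681] [1.11638257 0.4308463  0.02848077]
```

View pics/b2.png

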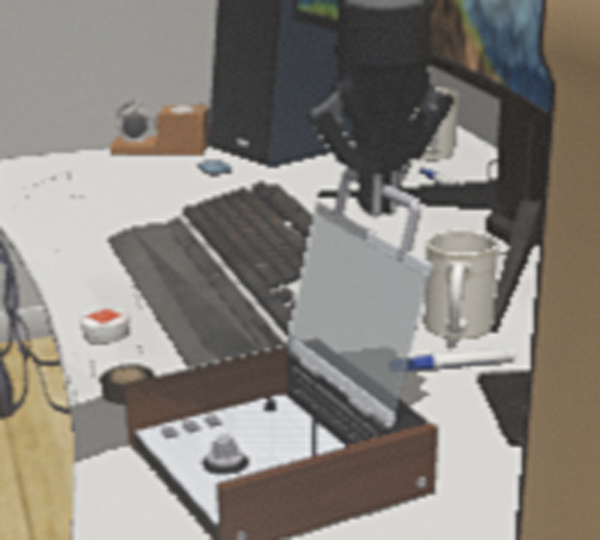

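The picture shows the cover past upright with the bar at about (380,190) held in the fingers, and the spindle now uncovered at (225,450). Continuing on to the stop, feeling for force.

Emit:
move_arm --moves '[[[0.008,0.001,-0.003,0,5],[0.016,0.002,-0.006,0,5],[0.02,0.003,-0.008,0,5],[0.02,0.003,-0.008,0,5]]]'

```text
clock: 6.08
eef_pos: [0.6834, 0.0508, 0.2171]
tool_rot: [0.642, 0.767, -0.001, -0.004]
ft_force: [-11.0, 6.5, 4.3]
grip_width: 0.0081
grasp_force: 59.7
```

Emit:
move_arm --moves '[[[0.004,0.001,-0.002,0,5],[0.008,0.001,-0.004,0,5],[0.008,0.001,-0.004,0,5]]]'

```text
clock: 6.45
eef_pos: [0.684, 0.0509, 0.2166]
tool_rot: [0.642, 0.767, -0.005, -0.008]
ft_force: [-35.3, 3.8, 23.3]
grip_width: 0.0083
grasp_force: 62.1
```

At the stop. Easing the push, then releasing and rising.

Emit:
move_arm --moves '[[[-0.005,-0.001,0.003,0,5],[-0.006,-0.001,0.003,0,30],[-0.006,-0.001,0.003,0,30],[-0.006,-0.001,0.003,0,30],[-0.006,-0.001,0.05,0,30]]]'

```text
clock: 7.08
eef_pos: [0.6863, 0.0477, 0.2573]
tool_rot: [0.643, 0.766, -0.004, -0.004]
ft_force: [1.6, 0.2, 0.9]
grip_width: 0.0256
grasp_force: 0.0
```

Emit:
move_arm --moves '[[[-0.01,0,0.03,0,30],[-0.06,-0.03,0.05,0,60],[-0.11,-0.06,0.05,0,100],[-0.16,-0.09,0.05,0,100],[-0.2,-0.13,0.05,0,100]]]'

```text
clock: 7.7
eef_pos: [0.4875, -0.0826, 0.3136]
tool_rot: [0.642, 0.767, 0.0, 0.001]
ft_force: [1.0, -0.6, 0.8]
grip_width: 0.0856
grasp_force: 0.0
```

```bash
python3 - <<'E'
from h import *
o=monitor.get_obs();p=o["eef_pos"];print(p,o["tool_rot"],o["grip_width"],o["ft_force"])
s=cam("side");c=cam("top")
A=cv2.resize(c["color"][185:255,270:350],None,fx=5,fy=5,interpolation=cv2.INTER_CUBIC)
B=cv2.resize(c["color"][225:275,390:440],None,fx=7,fy=7,interpolation=cv2.INTER_CUBIC)
C=cv2.resize(s["color"][100:240,270:390],None,fx=2.5,fy=2.5,interpolation=cv2.INTER_CUBIC)
im=np.zeros((600,800,3),np.uint8)
for X,y,x in((A,0,0),(B,0,400),(C,350,450)):
    X=X[:600-y,:800-x]; im[y:y+X.shape[0],x:x+X.shape[1]]=X
D=cv2.resize(s["color"][185:225,285:335],None,fx=6,fy=6,interpolation=cv2.INTER_CUBIC);im[355:595,0:300]=D
save("m",im)
E
```

```text
[ 0.48746953 -0.08259453  0.31358366] [6.42152981e-01 7.66576147e-01 1.73771535e-04 7.27906424e-04] 0.08561349091513329 [ 0.95377351 -0.6106457   0.79882748]
```

View pics/m.png

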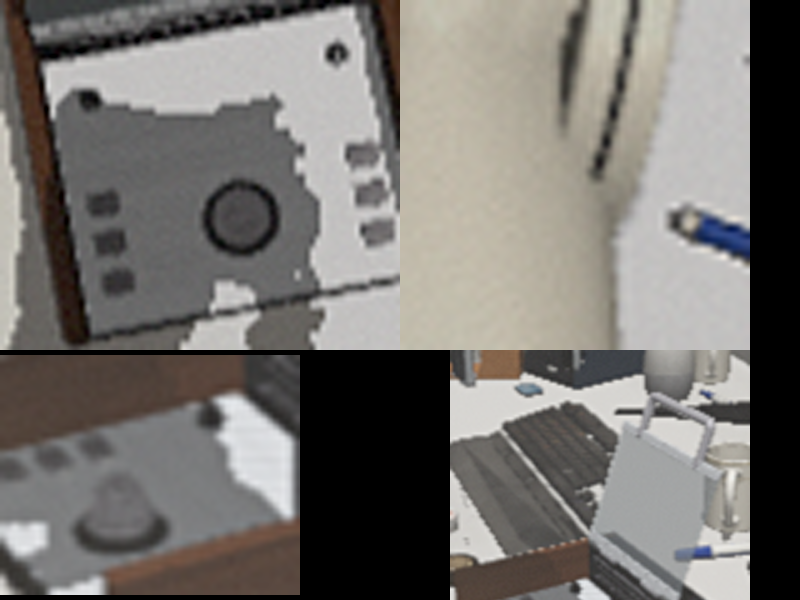

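Cover is folded right back (lower right crop). The spindle is clear in the top view, with its flange centre at crop (241,217). Now computing the dial reach.

```bash
python3 - <<'E'
from h import *
c=cam("top")
print("spindle",onz(c,270+241/5-.4,185+217/5-.4,.031),onz(c,270+241/5-.4,185+217/5-.4,.026))
im=cv2.imread("pics/top0.png")[:,:,::-1];h=cv2.cvtColor(np.ascontiguousarray(im),cv2.COLOR_RGB2HSV)
for n,p,z in(("g1",(386,246.5),.034),("g2",(395,279.5),.034),("driver tip",(430,256.5),.005)):print(n,onz(c,*p,z))
# dimple: dark blob inside the bright disc
x0,y0=400,236;g=cv2.cvtColor(np.ascontiguousarray(im),cv2.COLOR_RGB2GRAY)[y0:268,x0:432].astype(int)
print(g[4:28,3:26])
E
```

```text
spindle [0.51429019 0.0158287  0.031     ] [0.51485216 0.01581184 0.026     ]
g1 [ 0.46227946 -0.16974165  0.034     ]
g2 [ 0.37285945 -0.19203931  0.034     ]
driver tip [ 0.43540852 -0.2966965   0.005     ]
[[190 188 191 190 191 191 193 191 191 188 191 193 194 193 192 193 192 192
  189 191 192 191 188]
 [190 194 192 195 189 191 192 195 192 189 193 196 195 193 189 194 192 190
  193 187 193 193 190]
 [190 194 192 194 192 193 193 193 192 195 192 196 195 193 191 194 192 191
  192 192 193 192 192]
 [192 192 191 191 194 194 197 174 165 175 160 181 155 168 175 190 195 195
  190 192 194 190 191]
 [192 190 191 195 199 178 134 122 107 119 122 156 157 166 169 167 171 180
  185 190 191 190 191]
 [195 191 197 180 136 123  86  79 100 137 165 188 175 150 158 180 171 167
  174 188 193 192 193]
 [191 193 184 123  94  93  70  78 133 176 192 197 170 113 104 125 167 178
  171 170 185 190 192]
 [192 179 122  93  94  77  68 124 159 180 194 197 154  85  78 129 179 191
  169 164 187 194 193]
 [195 176  92  96  84  75 111 157 181 191 194 194 168 104 101 139 180 195
  190 164 166 186 192]
 [177 122  94  92 
[... 737 characters left out ...]
169 161 180 191 192]
 [196 195 195 155  85  67  53  91 135 156 183 197 195 198 193 193 177 178
  181 182 192 192 193]
 [190 190 193 192 154  82  69  62  79 117 156 173 166 151 177 173 169 156
  165 187 191 191 191]
 [190 193 194 192 191 184 187 151  57  71  94 100 121 139 139 137 164 186
  190 193 191 191 194]
 [192 191 191 189 191 194 195 196 170 149 138  89  98 143 175 191 191 192
  193 190 193 191 192]
 [193 193 192 191 187 185 190 191 192 190 190 186 189 192 194 192 189 190
  190 193 192 192 190]
 [194 189 190 187 194 189 190 193 192 192 194 193 192 194 193 193 193 190
  192 190 192 192 193]
 [146 191 190 187 193 192 193 192 191 193 190 190 191 193 190 192 191 191
  191 191 194 190 195]]
```

Emit:
move_arm --moves '[[[-0.01,-0.05,-0.03,0,75],[-0.02,-0.09,-0.08,0,75],[-0.03,-0.13,-0.13,0,75],[-0.039,-0.169,-0.18,0,75],[-0.039,-0.169,-0.2,0,75]]]'

```text
clock: 8.48
eef_pos: [0.4493, -0.2522, 0.1099]
tool_rot: [0.644, 0.765, -0.0, -0.002]
ft_force: [0.3, 1.5, 0.1]
grip_width: 0.0642
grasp_force: 0.0
```

Emit:
move_arm --moves '[[[0,0,0,0,75],[0,0,0,0,75]]]'

```text
clock: 8.72
eef_pos: [0.4515, -0.2507, 0.1142]
tool_rot: [0.642, 0.767, 0.0, 0.001]
ft_force: [-0.3, -0.4, 0.8]
grip_width: 0.0641
grasp_force: 0.0
```

```bash
python3 - <<'E'
from h import *
s=cam("side");o=monitor.get_obs();print(o["eef_pos"],o["grip_width"],o["joint_pos"])
save("d1",cv2.resize(s["color"][180:330,240:390],None,fx=4,fy=4,interpolation=cv2.INTER_CUBIC))
E
```

```text
[ 0.45176155 -0.25074105  0.11471664] 0.06424279527010857 [-5.06779676e-01  3.51854231e-01 -1.58356127e-01  1.05759342e+00
  1.41531006e-04  8.87147455e-01]
```

View pics/d1.png

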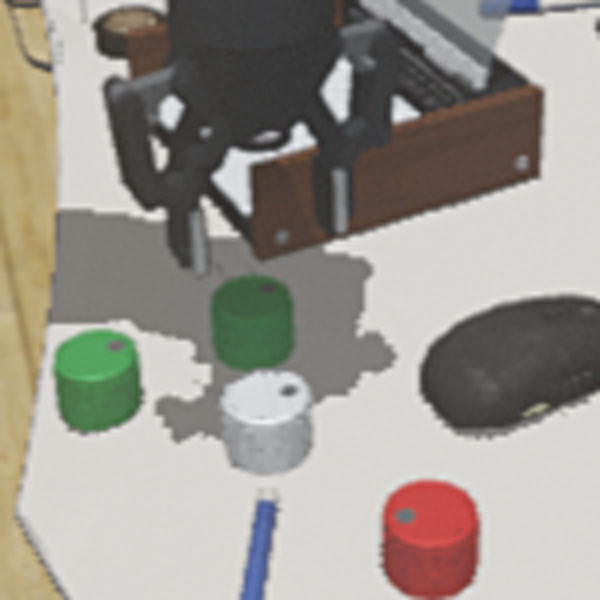

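The view shows the fingers astride the silver dial (its top at (266,400)), with the neighbours clear. Lowering.

Emit:
move_arm --moves '[[[-0.003,-0.001,-0.03,0,75],[-0.003,-0.001,-0.06,0,75],[-0.003,-0.001,-0.09,0,75],[-0.003,-0.001,-0.103,0,75],[-0.003,-0.001,-0.103,0,75]]]'

```text
clock: 9.4
eef_pos: [0.4474, -0.2514, 0.0106]
tool_rot: [0.642, 0.767, 0.0, 0.0]
ft_force: [0.2, 0.5, 1.5]
grip_width: 0.0639
grasp_force: 0.0
```

Emit:
move_arm --moves '[[[0,0,0,0,75],[0,0,0,0,30],[0,0,0,0,30],[0,0,0,0,30],[0,0,0,0,30]]]'

```text
clock: 10.02
eef_pos: [0.4481, -0.2523, 0.012]
tool_rot: [0.642, 0.766, 0.0, 0.002]
ft_force: [-0.2, 1.2, 5.3]
grip_width: 0.0429
grasp_force: 60.6
```

Emit:
move_arm --moves '[[[0,0,0.03,0,30],[0,0,0.08,0,30],[0,0.03,0.12,0,30],[0.015,0.085,0.12,0,30],[0.03,0.14,0.12,0,30]]]'

```text
clock: 10.65
eef_pos: [0.4777, -0.1109, 0.1318]
tool_rot: [0.643, 0.766, 0.001, 0.001]
ft_force: [0.3, 0.4, -1.3]
grip_width: 0.0429
grasp_force: 61.2
```

Emit:
move_arm --moves '[[[0.012,0.045,0,0,30],[0.025,0.09,0,0,30],[0.037,0.128,0,0,30],[0.037,0.128,-0.03,0,30],[0.037,0.128,-0.03,0,30]]]'

```text
clock: 11.28
eef_pos: [0.5117, 0.0168, 0.0986]
tool_rot: [0.642, 0.767, -0.002, -0.002]
ft_force: [-0.4, 0.3, -0.8]
grip_width: 0.0434
grasp_force: 61.3
```

```bash
python3 - <<'E'
from h import *
s=cam("side");c=cam("top");o=monitor.get_obs();p=o["eef_pos"];print(p,o["grip_width"],o["joint_pos"],o["ft_force"])
print("side proj TCP",proj(s,p)," spindle nose",proj(s,[.516,.016,.0475]),"seat",proj(s,[.516,.016,.031]))
save("p1",cv2.resize(s["color"][130:240,250:380],None,fx=5,fy=5,interpolation=cv2.INTER_CUBIC))
E
```

```text
[0.51365915 0.01602308 0.10071714] 0.042715534407467726 [ 3.12275112e-02  3.63377396e-01 -1.81927950e-01  1.02601057e+00
 -7.38729543e-05  1.42696914e+00] [ 0.34873747  0.17372398 -1.19243507]
side proj TCP [303.26141542 187.17973391]  spindle nose [305.0441863  205.45284761] seat [305.30958779 210.98042954]
```

View pics/p1.png

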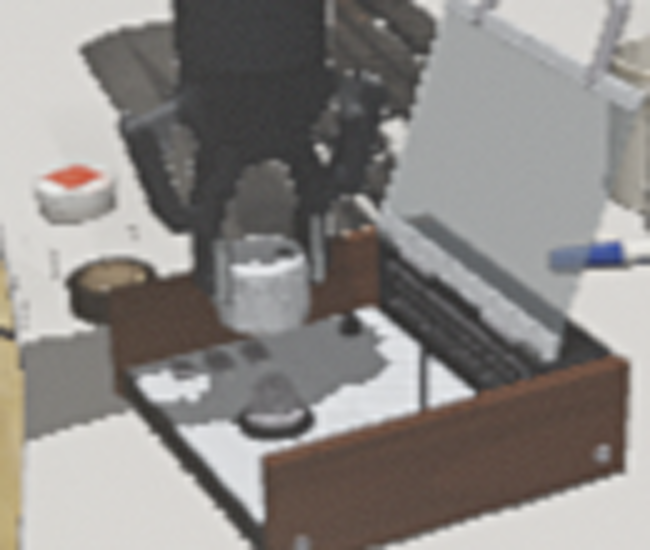

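The side view shows the dial held, its body spanning columns 218–310 in the crop, nearly above the spindle (flange centre (277,415)). Measuring the offset of one against the other numerically.

```bash
python3 - <<'E'
from h import *
s=cam("side");p=monitor.get_obs()["eef_pos"];print(p)
g=cv2.cvtColor(s["color"],cv2.COLOR_RGB2HSV)
np.set_printoptions(linewidth=250)
print("dial V cols 288..317 rows 178..198");print(g[178:200,288:318,2])
print("dial S");print(g[178:200,288:318,1])
print("flange V cols 292..318 rows 200..220");print(g[200:221,292:319,2])
a=np.linspace(0,2*np.pi,73)
def ext(x,y,z,r):
    q=np.array([proj(s,[x+r*np.cos(t),y+r*np.sin(t),z]) for t in a]);return q.min(0).round(2),q.max(0).round(2)
u=p[2]-.012
print("dial bottom",ext(p[0],p[1],u,.023),"top",ext(p[0],p[1],u+.034,.023))
print("flange seat",ext(.515,.016,.031,.016),"nose",ext(.515,.016,.0475,.008))
print("d/dx",proj(s,[.516,.016,.05])-proj(s,[.506,.016,.05]),"d/dy",proj(s,[.516,.026,.05])-proj(s,[.516,.016,.05]))
E
```

```text
[0.51425231 0.01582838 0.10123046]
dial V cols 288..317 rows 178..198
[[190  97  57  63  63  93 122 115 113 136 139 132 131 129 127 126 128 128 121 116 115 117 104  70  64 101 112  84  61  68]
 [190  96  56  65  58  93 125 121 109 121 130 127 128 127 124 126 126 118  93  77  79  95 118 101  66 100 112  88  65  71]
 [195 117  61  62  61  93 128 124 102 116 124 124 122 123 120 121 122 120 108  99 116 134 157 140  75  98 120  98  66  73]
 [197 124  63  61  63  90 125 130 111 120 134 135 136 132 133 134 134 135 135 140 186 216 201 150  77  97 123 101  68  75]
 [198 125  64  62  59  87 125 131 131 177 210 218 219 218 217 216 218 219 221 220 219 212 180 141 104 110 131 101  68  78]
 [175 101  63  63  63  86 125 131 128 185 221 234 241 240 240 239 242 236 221 208 187 162 148 130  95 112 132 105  74  76]
 [106  70  61  65  64  84 122 130 114 152 180 189 200 201 193 194 195 183 166 159 150 150 149 130  93 113 134 105  76  75]
 [ 74  67  62  64  66  80 123 137 119 137 162 164 167 168 170 170 171 165 160 156 149 147 148 143 107  92 105  87  76  76]
 [ 79  73  66  66  66  81 121 142 122 130 154 
[... 5698 characters left out ...]
83  79  81  82  94 101 105 126 191 223 206 186 176 149 132 123 114]
 [221 220 218 219 220 221 223 220 216 204 187 187 189 188 209 226 209 177 171 166 142 127 122 111 112 113 114]
 [221 221 220 219 219 220 221 224 224 224 221 223 226 204 182 178 152 132 125 117 110 113 112 113 107 101  94]
 [223 222 221 219 219 220 219 221 224 224 206 175 157 142 128 123 113 112 117 114 102  96  99  95  90  90  87]]
dial bottom (array([294.64, 187.2 ]), array([312.76, 195.42])) top (array([293.91, 175.26]), array([312.31, 183.12]))
flange seat (array([298.8 , 208.04]), array([311.07, 214.13])) nose (array([301.58, 204.03]), array([307.76, 207.02]))
d/dx [ 3.75069594 -0.60777088] d/dy [-0.96204309 -1.75091408]
```

Relative to the spindle, the dial is about 1–1.5 mm short in x and fine in y. Descending gently.

Emit:
move_arm --moves '[[[0.001,0,-0.02,0,30],[0.001,0,-0.035,0,30],[0.001,0,-0.042,0,30],[0.001,0,-0.045,0,30],[0.001,0,-0.045,0,30]]]'

```text
clock: 12.05
eef_pos: [0.515, 0.0162, 0.0554]
tool_rot: [0.642, 0.766, 0.0, 0.0]
ft_force: [0.2, 0.3, -0.5]
grip_width: 0.0434
grasp_force: 61.3
```

Emit:
move_arm --moves '[[[0,0,-0.003,0,30],[0,0,-0.005,0,30],[0,0,-0.005,0,30]]]'

```text
clock: 12.42
eef_pos: [0.5155, 0.0163, 0.051]
tool_rot: [0.642, 0.766, 0.0, 0.001]
ft_force: [-0.9, -0.6, 3.8]
grip_width: 0.0431
grasp_force: 61.4
```

Contact at the unmeshed height, with the nose in the socket. Turning under a light press.

Emit:
move_arm --moves '[[[0,0,-0.001,4,30],[0,0,-0.001,8,30],[0,0,-0.001,12,30],[0,0,-0.001,16,30],[0,0,-0.001,16,30]]]'

```text
clock: 13.05
eef_pos: [0.5161, 0.0164, 0.0502]
tool_rot: [0.53, 0.848, 0.001, 0.001]
ft_force: [0.6, 0.1, 5.0]
grip_width: 0.0433
grasp_force: 61.5
```

Emit:
move_arm --moves '[[[0,0,0,4,30],[0,0,0,8,30],[0,0,0,12,30],[0,0,0,16,30],[0,0,0,16,30]]]'

```text
clock: 13.68
eef_pos: [0.5145, 0.0164, 0.0488]
tool_rot: [0.407, 0.913, -0.0, -0.0]
ft_force: [0.9, 0.1, -1.3]
grip_width: 0.0435
grasp_force: 61.3
```

Emit:
move_arm --moves '[[[0,0,0,4,30],[0,0,0,8,30],[0,0,0,12,30],[0,0,0,16,30],[0,0,0,16,30]]]'

```text
clock: 14.3
eef_pos: [0.5151, 0.0169, 0.0489]
tool_rot: [0.276, 0.961, 0.001, -0.0]
ft_force: [1.2, 2.2, -2.3]
grip_width: 0.0433
grasp_force: 61.2
```

The upward force vanished, so it has likely meshed. Sliding it down.

Emit:
move_arm --moves '[[[0,0,-0.002,0,30],[0,0,-0.004,0,30],[0,0,-0.005,0,30],[0,0,-0.005,0,30]]]'

```text
clock: 14.8
eef_pos: [0.5153, 0.0168, 0.045]
tool_rot: [0.275, 0.961, 0.001, 0.0]
ft_force: [0.3, 3.5, 6.4]
grip_width: 0.0433
grasp_force: 61.7
```

Emit:
move_arm --moves '[[[0,0,-0.002,0,30],[0,0,-0.004,0,30],[0,0,-0.004,0,30],[0,0,-0.004,0,30]]]'

```text
clock: 15.3
eef_pos: [0.5154, 0.0169, 0.0412]
tool_rot: [0.275, 0.961, 0.001, 0.0]
ft_force: [0.3, 2.9, 6.4]
grip_width: 0.043
grasp_force: 61.8
```

Emit:
move_arm --moves '[[[0,0,-0.002,0,30],[0,0,-0.004,0,30],[0,0,-0.004,0,30],[0,0,-0.004,0,30]]]'

```text
clock: 15.8
eef_pos: [0.5154, 0.017, 0.0378]
tool_rot: [0.275, 0.961, 0.001, 0.001]
ft_force: [-1.6, 4.3, 11.2]
grip_width: 0.0432
grasp_force: 62.7
```

Emit:
move_arm --moves '[[[0,0,-0.002,0,30],[0,0,-0.003,0,30],[0,0,-0.003,0,30],[0,0,-0.003,0,30]]]'

```text
clock: 16.3
eef_pos: [0.5156, 0.017, 0.0375]
tool_rot: [0.275, 0.961, 0.001, 0.001]
ft_force: [-8.4, 3.4, 29.5]
grip_width: 0.0432
grasp_force: 64.5
```

Hard stop at z 0.0375, which is 13.5 mm below the unmeshed contact (9 mm mesh plus 5 mm push) and so fits fully home and pressed. Easing the push slightly and taking a last look.

Emit:
move_arm --moves '[[[0.001,0,0.001,0,30],[0.001,0,0.001,0,30],[0.001,0,0.001,0,30]]]'

```text
clock: 16.68
eef_pos: [0.5156, 0.0169, 0.0376]
tool_rot: [0.275, 0.961, 0.001, 0.0]
ft_force: [-8.5, 3.8, 26.4]
grip_width: 0.0433
grasp_force: 63.9
```

```bash
python3 - <<'E'
from h import *
s=cam("side");o=monitor.get_obs();print(o["eef_pos"],o["ft_force"],o["ft_torque"])
save("f",cv2.resize(s["color"][90:250,250:390],None,fx=3.7,fy=3.7,interpolation=cv2.INTER_CUBIC))
E
```

```text
[0.51558683 0.01695357 0.03759396] [-7.20443172  3.05371607 26.64491107] [ 0.89109815  1.75136918 -0.11565711]
```

View pics/f.png

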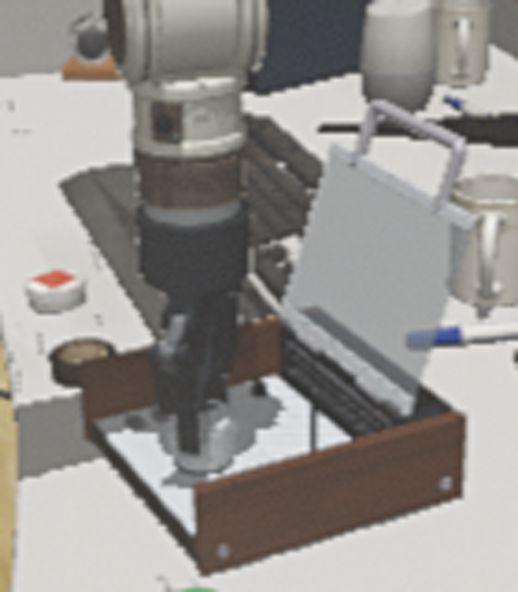

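The picture shows the dial down on the spindle at (207,455), held by the fingers, and the cover folded back with its bar at (415,125). A steady 26 N is holding it down, so I'm handing in.

```bash
python3 -c "
from h import *
print(job.job_done())"
```

```text
the job is handed in; nothing more can be done
None
```

I folded the cover back to its stop, meshed the silver dial on the spindle and slid it home. The job is handed in with the dial held down at about 26 N; no verdict came back.

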